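Brace the fittings jar and unscrew its tight lid

TASK

Slide the jaw of the bench brace up until it holds the square jar snug and squarely against the fence, then unscrew the jar's tight quarter-turn lid (anticlockwise from above) and stop turning as soon as its lugs come free. Lift the lid straight up off the jar and finish while still holding it: level, straight above the jar, just clear of the jar and no more than about 3 cm above it. The jar stays standing in the closed brace, and the other things beside the brace are left alone.

Things in the scene. Friction and masses are not known exactly. Their poses are not given: they have to be found in the camera images.
- brace: fixed aluminium bench brace: plate 235 x 116 x 6 mm with a fence (upright, 80 mm wide, top 48 mm above the bench) at its far end. Origin on the bench, z up; x is the sliding direction, from the jaw towards the fence. Fence's inner face at x = +46 mm; low lips (top 14 mm) along both sides at y = +-52 mm; the plate spans x = -165 to +70 mm
- jaw (a joint): how far the jaw has slid towards the fence, m: 0 fully open, larger is closer. Its face is 60 mm wide, up to 43 mm above the bench, and lies at brace x = -85 mm + this value; the squared-up 64 mm jar is held snug at 0.067. It slides stiffly (about 10 N) and stays where it is left, which is strong enough to keep the jar from turning
- jaw_post (a point): upright square steel post on the jaw, 16 x 16 mm, its top 66 mm above the bench, sides parallel to the brace's axes, 65 mm behind the jaw's face: pinch it across or push it from behind to slide the jaw. This point is on the post's axis, 50 mm above the bench, so 16 mm below its top; free post stands from 23 mm above the bench up
- jar: loose square glass jar of brass fittings, 0.6 kg: body 64 x 64 mm and 42 mm high with a flat shoulder, then a round neck of 34 mm (43 mm over its lug ledges) to 62 mm. Origin at the centre of its underside, z up; it stands on the brace's 6 mm plate between jaw and fence, at the start a little askew, its x axis roughly along the brace's x
- lid: the jar's round grey ribbed plastic lid, diameter 55 mm, 22 mm high, 50 g, with a raised bar (44 x 6 mm, 1.4 mm high) across its top along the lid's x axis. Origin at the centre of its lower edge, z up. Screwed on, that edge is 50 mm above the jar's underside (8 mm above the shoulder) and the lid's x axis is parallel to the jar's x axis. It does not rise as it turns
- lid_center (a point): the lid's centre, half-way up it: on its axis, 11 mm above its lower edge, and 61 mm above the jar's underside while screwed on
- jar_seal (a point): centre of the top of the jar's rubber seal, the highest point of the open jar, 67 mm above its underside. Two small dark ticks on the jar's shoulder, at 66 degrees anticlockwise from the jar's +x and -x, show where the lid's raised bar points once its lugs are free
- seal (a joint): angle of the 22 mm square rubber seal on the neck, which turns with the lid (0.08 rad of play, 0.2 to 0.3 N m), rad: 0 tight (stop), growing anticlockwise from above. The lid's two inner lugs hold it down until it has turned 66 degrees (1.15 rad, give or take 0.25), where it lifts straight off; turned further they catch again. Stays put once the lid is off
- round_jar: bystander: round glass jar with grey lid, diameter 54 mm, 88 mm high, stands beside the brace; origin at its underside
- pill_tin: bystander: flat round metal tin, diameter 62 mm, 33 mm high; origin at its underside
- adapter: bystander: small lying metal plug adapter, 44 mm long, 21 mm thick; origin below its middle, on the bench
- driver: bystander: black-handled screwdriver lying on the bench, 170 mm long along its x, 26 mm thick; origin below its middle, on the bench
There are look-alikes about, which are no part of the job. Leave any green or red look-alike of the lid alone.

How it is judged:
By the outcome, as a careful person would: the job done as asked, in the order asked, and still so for the second after the job is handed in, while the arm keeps its last pose, push and grip.
It also fails if it takes over 48 s, if anything falls off the work surface, if the arm or the gripper's body presses on something with over 40 N, if the wrist force passes 120 N, or if a joint passes its speed limit or range.

ROBOT

A 6-joint arm with a two-finger parallel gripper is mounted at the origin on the work surface. World frame = base frame: x ahead of the robot, y to its left, z up, the work surface at z = 0. Lengths are in m, angles in rad, forces in N, time in s.
With the tool pointing down it reaches from about 0.35 to 0.775 m from the base axis. Payload 5.5 kg.
Tool frame: the origin (TCP) lies between the finger pads; the fingertips stand env.nose_length ahead of it and the grasp point (between the pads) lies 8 mm behind it (env.nose_length is the distance from the TCP to the fingertips, in m); z points along the fingers, y is the direction in which the jaws open and shut (so a half turn about z gives the same grasp; the last joint's range is limited). The gripper opens to 85 mm and grips with 20 to 120 N. Pads are 22 mm wide; open, the fingers measure 114 mm over their backs; the gripper's body (76 mm by 85 mm) begins 54 mm behind the grasp point. The pads swing forward as they close: fully open they stand 13 mm farther back than shut.
Start: joints at [1.004, 0.313, 0.046, 1.304, 0, 1.431], TCP at [0.238, 0.523, 0.242] pointing down, gripper open.
Joint ranges: [-2.76, 2.76], [-0.86, 1.69], [-1.03, 1.26], [-2.2, 2.34], [-1.47, 1.5], [-3.14, 3.14]. Speed limits (rad/s): [2.57, 2.57, 3.14, 3.14, 3.14, 3.14].

INTERFACE

Orientations are given as a unit quaternion [w, x, y, z].
In Python, from workcell import env gives the robot as it stands. The module is installed in compiled form; this text tells all that it offers.
- The arm moves only by the shell command python3 -m creep 'ROWS' [FORCE]. ROWS is a JSON object of lists of equal length, an entry for each row: "hand": the finger opening in mm, from 0 to 85.4; "delta_pos": the shift along the tool's x, y, z scaled (see below), a list of three; "turn": the turn about the tool's z scaled (see below). In form: {"hand": [hand, ...], "delta_pos": [[dx, dy, dz], ...], "turn": [turn, ...]}. A call has exactly 5 rows; each row shifts and turns the commanded pose from where the row before left it, along the tool's axes as they then stand; what a row does not reach is not made up. The controller multiplies each number of a shift by 0.8 m and each number of a turn by 5 degrees. A row lasts 1/12 s, in which the tool goes at most 41.7 mm and 7.16 degrees, less where a joint would pass 70% of its speed; a pose out of reach is approached as far as the arm can. A call with a number of a shift or a turn outside -1 to 1 is refused whole. A call with a gripper value outside its range is refused whole. The fingers move at their own pace and stop on an object; FORCE is the grip in N (left out, the last holds). Time passes only in rows, so rows that do not move let the fingers close, or fill a call up. It gives the time, the measured TCP pose, the force and the opening at its end, in the units of the state.
- env.get_state(): the state, without advancing time (a new reading comes with each control period).
- env.read_camera(name): name is "scene" or "top" or "wrist"; returns a dict with "pixels" (420x560x3 uint8, red, green, blue), "depth" (420x560 float32, m along the optical axis (not along the pixel's ray), 0 where there is no reading), "fx", "fy", "cx", "cy" (pixels), "origin" and "orientation" of the camera in the world. Camera axes: x right, y down, z forward; pixel columns grow to the right and rows downward; lengths in m; the calibration is good to about 2 mm. A picture is of the moment at which its call begins.
- env.hand_in(): hands the job in, once; it reports no verdict.
Trained networks look in the newest picture that a camera, given by its name, has taken for a name from the list of things; names that differ only in an ending like _2 or _b are one class to them, and where a whole thing is asked for, a point or a joint stands for the part that bears it (a point fixed in the world has none). Each returns a list of dicts, best first, with "score" (0 to 1); they miss things now and then, are a little off and sometimes report something else, mostly with a low value. They report only what shows in the picture. A call takes as long as a camera call. They do not tell look-alikes from the thing itself.
- env.find_in(camera, target): "location" ([row, column] in pixels, amid what is visible of it).
- env.pinpoint(camera, target): "location" ([row, column] in pixels: a listed point, or the origin of a listed thing).
The state is a dict: "clock": time; "joint_pos": joint angles; "qvel": joint speeds; "tau": joint torques, N m; "tcp_pos": TCP position; "orientation": TCP orientation; "wrist_force": force on the tool from outside, world axes, zero at the start; "ft_torque": the same for the moment, N m; "finger_gap": finger opening in m.
Only numpy, scipy, OpenCV 4.12 (cv2) and the standard library are available. Lean on these libraries where they do the work, as an engineer would, in place of code of your own. Each camera call takes 0.05 s, during which the arm holds its last target.

## Working session

There is one attempt and no reset: what is moved stays moved. The work goes in short steps, Python scripts to look and compute and a shell command to move; the robot and the scene stay as the last step left them, time stands still between calls to the robot, and variables do not carry over. Pictures are saved under pics/ and viewed, and the job is handed in when it is done.

```bash
mkdir -p pics; cat > h.py <<'E'
import numpy as np,cv2
from workcell import env
from scipy.spatial.transform import Rotation as R
def q2R(q): return R.from_quat([q[1],q[2],q[3],q[0]]).as_matrix()
def cam(n,save=None):
    c=env.read_camera(n)
    if save: cv2.imwrite('pics/'+save,cv2.cvtColor(c['pixels'],cv2.COLOR_RGB2BGR))
    return c
def ray(c,r,col):
    d=np.array([(col-c['cx'])/c['fx'],(r-c['cy'])/c['fy'],1.0]); return np.array(c['origin']),q2R(c['orientation'])@d
def at_z(c,r,col,z):
    o,d=ray(c,r,col); return o+d*(z-o[2])/d[2]
def at_d(c,r,col):
    o,d=ray(c,r,col); w=c['depth'][int(r)-1:int(r)+2,int(col)-1:int(col)+2]; w=w[w>0]
    return o+d*np.median(w) if len(w) else None
def proj(c,p):
    v=q2R(c['orientation']).T@(np.array(p)-np.array(c['origin'])); return c['fy']*v[1]/v[2]+c['cy'],c['fx']*v[0]/v[2]+c['cx']
def cloud(c):
    H,W=c['depth'].shape; u,v=np.meshgrid(np.arange(W),np.arange(H)); d=c['depth']
    P=np.stack([(u-c['cx'])/c['fx']*d,(v-c['cy'])/c['fy']*d,d],-1)
    return P@q2R(c['orientation']).T+np.array(c['origin'])
E
python3 - <<'E'
from h import *
np.set_printoptions(precision=4,suppress=True)
s=env.get_state(); print(s['clock'],s['tcp_pos'],s['orientation'],s['finger_gap'],env.nose_length); print(q2R(s['orientation']))
for n in ['scene','top']:
    c=cam(n,n+'0.png'); print(n,c['origin'],c['orientation'],c['fx'])
    for t in ['lid','lid_center','jar','brace','jaw_post','jar_seal']:
        f=env.pinpoint(n,t)
        print(t,[(np.round(x['location'],1).tolist(),round(x['score'],2),np.round(at_d(c,*x['location']),3) if at_d(c,*x['location']) is not None else None) for x in f[:4]])
E
```

```text
0.0 [0.2378 0.523  0.2414] [-0.0003  0.2118  0.9773 -0.0008] 0.08532338157822268 0.011
[[-0.9103  0.414  -0.001 ]
 [ 0.414   0.9103 -0.0015]
 [ 0.0003 -0.0018 -1.    ]]
scene [ 1.1074 -0.0337  0.6954] [-0.2606  0.7417  0.5798 -0.2143] 475.18990910837056
lid [([307.9, 227.3], 0.97, array([ 0.753, -0.028,  0.02 ])), ([221.9, 203.0], 0.69, array([ 0.62 , -0.04 ,  0.077])), ([320.6, 174.3], 0.66, array([ 0.754, -0.111,  0.02 ])), ([323.8, 119.6], 0.62, array([ 0.739, -0.193,  0.021]))]
lid_center [([215.1, 199.7], 0.93, array([ 0.605, -0.043,  0.077])), ([310.4, 226.0], 0.92, array([ 0.757, -0.031,  0.021])), ([318.7, 170.8], 0.64, array([ 0.751, -0.116,  0.022])), ([319.7, 116.5], 0.64, array([ 0.731, -0.198,  0.02 ]))]
jar [([235.2, 203.1], 0.86, array([ 0.625, -0.044,  0.047])), ([260.8, 286.7], 0.31, array([0.699, 0.082, 0.032]))]
brace [([239.0, 199.8], 0.61, array([ 0.628, -0.051,  0.042]))]
jaw_post [([169.0, 205.1], 0.74, array([ 0.487, -0.018,  0.061]))]
jar_seal []
top [0.4512 0.0661 0.9751] [-0.0567  0.7122 -0.6964  0.0672] 516.6602032244332
lid [([148.1, 368.0], 0.94, array([ 0.739, -0.112,  0.022])), ([159.7, 414.0], 0.76, array([ 0.719, -0.2  ,  0.022])), ([219.9, 334.1], 0.68, array([ 0.59 , -0.041,  0.079])), ([143.4, 322.3], 0.67, array([ 0.746, -0.024,  0.025]))]
lid_center [([220.6, 335.2], 0.96, array([ 0.589, -0.043,  0.079])), ([148.1, 369.5], 0.84, array([ 0.74 , -0.115,  0.022])), ([148.5, 322.6], 0.82, array([ 0.737, -0.025,  0.021])), ([158.8, 413.7], 0.63, array([ 0.721, -0.2  ,  0.022]))]
jar [([224.8, 332.4], 0.63, array([ 0.581, -0.038,  0.078]))]
brace [([298.9, 398.4], 0.18, array([ 0.456, -0.171, -0.   ]))]
jaw_post [([281.4, 320.8], 0.72, array([ 0.483, -0.02 ,  0.065]))]
jar_seal [([220.9, 337.2], 0.58, array([ 0.588, -0.046,  0.079]))]
```

View pics/scene0.png

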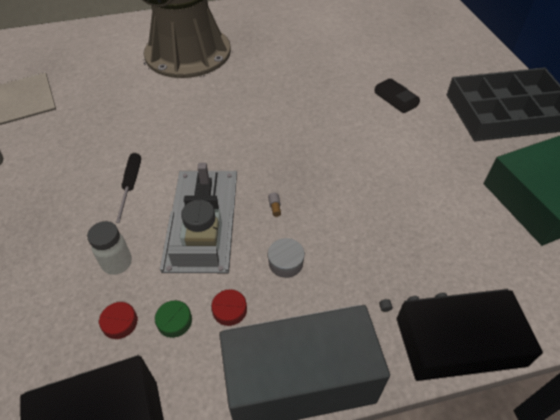

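View pics/top0.png

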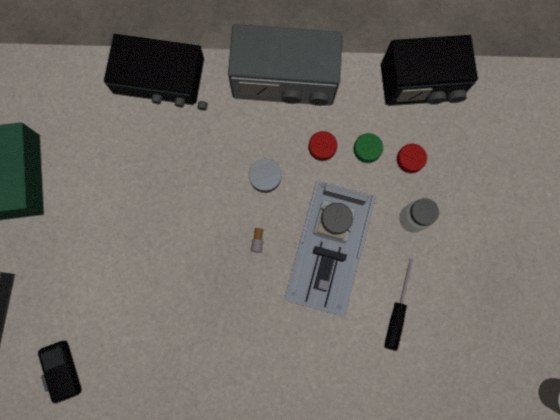

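```bash
python3 - <<'E'
import cv2
a=cv2.imread('pics/top0.png')[150:330,240:440]; b=cv2.imread('pics/scene0.png')[130:310,110:310]
cv2.imwrite('pics/crop0.png',cv2.hconcat([cv2.resize(a,(400,360),interpolation=cv2.INTER_CUBIC),cv2.resize(b,(400,360),interpolation=cv2.INTER_CUBIC)]))
E
```

```text
(no output)
```

View pics/crop0.png

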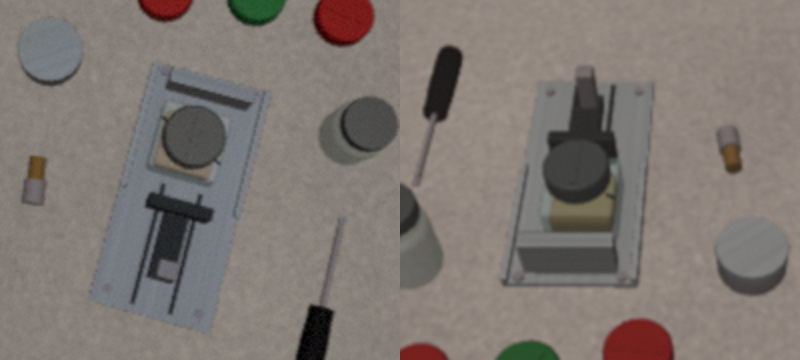

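The lid to unscrew is the dark grey one on the square jar inside the brace: top (220,335), scene (215,200). The red lids at top (146,322) and (158,413) and the green one at (148,368) are look-alikes. The grey lid at (212,424) belongs to the round_jar bystander. The crop confirms this, with the square body, brace and shoulder ticks all visible. Next I'll measure the brace.

```bash
python3 - <<'E'
from h import *
np.set_printoptions(precision=4,suppress=True)
c=cam('top')
P=cloud(c)
cs=[(182.5,317.5),(196.5,375),(300,286),(315.5,345.5)]
C=np.array([at_z(c,*p,0.006) for p in cs]); print(C)
z=P[...,2]; print('bench z',np.median(z[330:400,100:280]))
# fit plate: z between 3 and 10mm in region
m=np.zeros(z.shape,bool); m[170:330,270:390]=True
g=c['pixels'].astype(int); blue=(g[...,2]-g[...,0])
print('blue',blue[300,310],blue[300,400])
mm=((blue>8)|(z>0.012))&m
mm=cv2.morphologyEx(mm.astype(np.uint8),cv2.MORPH_OPEN,np.ones((3,3)))
n,l,st,_=cv2.connectedComponentsWithStats(mm); k=1+np.argmax(st[1:,4]); 
pts=P[l==k]; pl=pts[(pts[:,2]<0.012)]
# reproject via ray at z=.006
rr,cc=np.nonzero(l==k); Q=np.array([at_z(c,r,q,0.006) for r,q in zip(rr,cc)])[:,:2]
box=cv2.minAreaRect(Q.astype(np.float32)); print('box',box,cv2.boxPoints(box))
M=C[:,:2].mean(0); ax=((C[0]+C[1])-(C[2]+C[3]))[:2]; print('mid',M,'len',np.linalg.norm(ax)/2,'w',np.linalg.norm(C[0]-C[1]),'yaw',np.degrees(np.arctan2(ax[1],ax[0])))
# heights
for nm,lo,hi in [('lidtop',.07,.095),('post',.058,.0695)]:
    s=m&(z>lo)&(z<hi); print(nm,s.sum(),np.median(P[s],0),P[s].min(0),P[s].max(0))
for n in ['top','scene']:
    c=cam(n)
    for t in ['jaw_post','lid_center','jar','brace','lid']:
        zz={'jaw_post':.05,'lid_center':.067,'jar':.006,'brace':0.0,'lid':.056}[t]
        for x in env.pinpoint(n,t)[:4]: print(n,t,round(x['score'],2),at_z(c,*x['location'],zz)[:2])
E
```

```text
[[ 0.6732 -0.0173  0.006 ]
 [ 0.6485 -0.128   0.006 ]
 [ 0.4495  0.039   0.006 ]
 [ 0.4237 -0.071   0.006 ]]
bench z 5.115469843908205e-05
blue 13 -7
box ((0.5510136485099792, -0.04314783960580826), (0.11662418395280838, 0.23518136143684387), 75.67030334472656) [[ 0.4226 -0.0705]
 [ 0.6505 -0.1287]
 [ 0.6794 -0.0158]
 [ 0.4515  0.0425]]
mid [ 0.5487 -0.0443] len 0.23127902198837197 w 0.11338282364287852 yaw -14.179810575096118
lidtop 767 [ 0.5937 -0.0459  0.0781] [ 0.5671 -0.0744  0.07  ] [ 0.621  -0.0195  0.0827]
post 123 [ 0.4804 -0.0251  0.0653] [ 0.4698 -0.0726  0.0584] [ 0.6074 -0.0149  0.0687]
top jaw_post 0.59 [ 0.482  -0.0206]
top lid_center 0.79 [ 0.7283 -0.0203]
top lid_center 0.75 [ 0.7203 -0.1061]
top lid_center 0.71 [ 0.7088 -0.185 ]
top lid_center 0.58 [ 0.5972 -0.043 ]
top jar 0.74 [ 0.5904 -0.0454]
top jar 0.69 [0.6839 0.0839]
top jar 0.45 [ 0.6131 -0.2034]
top lid 0.98 [ 0.5933 -0.0441]
top lid 0.97 [ 0.7095 -0.1915]
top lid 0.84 [ 0.7249 -0.1004]
top lid 0.67 [ 0.7251 -0.0258]
scene jaw_post 0.93 [ 0.4838 -0.0245]
scene lid_center 0.97 [ 0.7732 -0.1106]
scene lid_center 0.78 [ 0.7543 -0.1865]
scene lid_center 0.76 [ 0.7761 -0.03  ]
scene lid_center 0.56 [ 0.5976 -0.043 ]
scene jar 0.85 [ 0.5909 -0.0411]
scene brace 0.63 [ 0.5999 -0.0506]
scene lid 0.8 [ 0.7619 -0.1845]
scene lid 0.79 [ 0.7723 -0.1096]
scene lid 0.77 [ 0.7741 -0.0306]
scene lid 0.66 [ 0.599  -0.0445]
```

```bash

python3 -m creep '{"hand":[85,85,85,85,85],"delta_pos":[[0,0,0],[0,0,0],[-0.03,-0.039,0],[-0.03,-0.039,0],[-0.03,-0.039,0]],"turn":[-1,-1,0,0,0]}'
python3 -m creep '{"hand":[85,85,85,85,85],"delta_pos":[[-0.03,-0.039,0],[-0.03,-0.039,0],[-0.03,-0.039,0],[-0.03,-0.039,0],[-0.03,-0.039,0]],"turn":[0,0,0,0,0]}'
python3 -m creep '{"hand":[50,50,50,50,50],"delta_pos":[[-0.03,-0.039,0],[-0.03,-0.039,0],[-0.03,-0.039,0],[-0.03,-0.039,0],[-0.03,-0.039,0]],"turn":[0,0,0,0,0]}'
cat >> h.py <<'E'
def go(p):
    s=env.get_state(); d=q2R(s['orientation']).T@(np.array(p)-s['tcp_pos']); print('delta m',d,'units',d/.8); return d
def st():
    s=env.get_state(); M=q2R(s['orientation']); print('t',round(s['clock'],2),'tcp',np.round(s['tcp_pos'],4),'yawx',round(np.degrees(np.arctan2(M[1,0],M[0,0])),2),'tilt',np.round(M[:,2],3),'F',np.round(s['wrist_force'],1),'T',np.round(s['ft_torque'],2),'gap',round(s['finger_gap'],4),'j',np.round(s['joint_pos'],2))
E
python3 - <<'E'
from h import *
np.set_printoptions(precision=4,suppress=True)
st(); go([.4815,-.0225,.15])
c=cam('wrist','wrist1.png'); P=cloud(c); print(c['origin'])
for t in ['jaw_post','lid_center','jar']:
    zz={'jaw_post':.05,'lid_center':.067,'jar':.006}[t]
    for x in env.pinpoint('wrist',t)[:4]: print(t,round(x['score'],2),x['location'],at_z(c,*x['location'],zz)[:2])
E
```

```text
clock: 1.77
tcp_pos: [0.2844, 0.414, 0.242]
orientation: [0.0, 0.125, 0.992, -0.0]
wrist_force: [1.0, -0.1, 0.2]
finger_gap: 0.0848
clock: 2.18
tcp_pos: [0.362, 0.2322, 0.2426]
orientation: [0.0, 0.126, 0.992, 0.0]
wrist_force: [0.5, -0.1, -0.1]
finger_gap: 0.0853
clock: 2.6
tcp_pos: [0.4393, 0.0509, 0.2427]
orientation: [0.0, 0.126, 0.992, 0.0]
wrist_force: [0.9, 0.6, -0.2]
finger_gap: 0.05
t 2.6 tcp [0.4393 0.0509 0.2427] yawx 165.53 tilt [ 0.001  0.    -1.   ] F [ 0.9  0.6 -0.2] T [ 0.03 -0.07  0.  ] gap 0.05 j [-0.07  0.06 -0.27  1.24  0.    0.19]
delta m [-0.0591 -0.0605  0.0927] units [-0.0738 -0.0757  0.1159]
[0.3713 0.0698 0.3748]
jaw_post 0.7 [240.4, 219.6] [ 0.4793 -0.0216]
lid_center 0.93 [348.5, 229.3] [ 0.5948 -0.0437]
jar 0.7 [349.8, 353.2] [0.6808 0.0875]
jar 0.63 [316.0, 231.1] [ 0.5938 -0.0502]
```

View pics/wrist1.png

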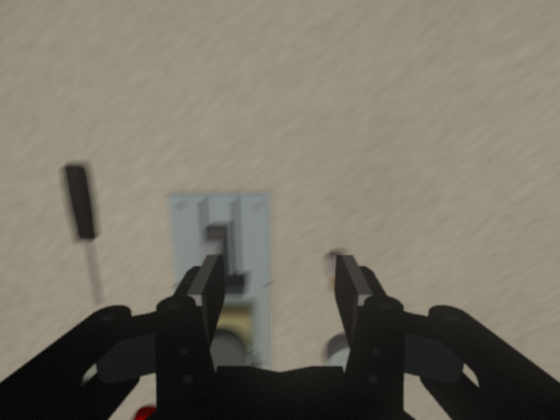

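The picture shows the brace lined up with the image columns and the post at about (235,218), so the yaw is right. I'll move over the post.

```bash

python3 -m creep '{"hand":[50,50,50,50,50],"delta_pos":[[-0.0185,-0.019,0.029],[-0.0185,-0.019,0.029],[-0.0185,-0.019,0.029],[-0.0185,-0.019,0.029],[0,0,0]],"turn":[0,0,0,0,0]}'
python3 - <<'E'
from h import *
np.set_printoptions(precision=4,suppress=True)
st()
c=cam('wrist','wrist2.png'); P=cloud(c)
for t in ['jaw_post','lid_center','jar']:
    zz={'jaw_post':.05,'lid_center':.067,'jar':.006}[t]
    for x in env.pinpoint('wrist',t)[:4]: print(t,round(x['score'],2),x['location'],at_z(c,*x['location'],zz)[:2])
z=P[...,2]; m=(z>.055)&(z<.072)&(P[...,0]<.52)&(P[...,0]>.44)&(abs(P[...,1]+.022)<.03)
print(m.sum()); 
if m.sum(): print(np.median(P[m],0)); print(cv2.minAreaRect(P[m][:,:2].astype(np.float32)))
E
```

```text
clock: 3.22
tcp_pos: [0.4801, -0.021, 0.1455]
orientation: [-0.002, 0.126, 0.992, -0.0]
wrist_force: [-0.2, 1.0, 0.6]
finger_gap: 0.0498
t 3.22 tcp [ 0.4801 -0.021   0.1455] yawx 165.55 tilt [-0.005  0.    -1.   ] F [-0.2  1.   0.6] T [-0.02  0.03 -0.02] gap 0.0498 j [-0.21  0.19 -0.36  1.02 -0.    0.04]
jaw_post 0.97 [215.8, 275.8] [ 0.4794 -0.0224]
jar 0.91 [324.4, 283.1] [ 0.5952 -0.0463]
637
[ 0.4769 -0.0231  0.0663]
((0.4784274697303772, -0.023543640971183777), (0.015421001240611076, 0.016318339854478836), 75.62096405029297)
```

View pics/wrist2.png

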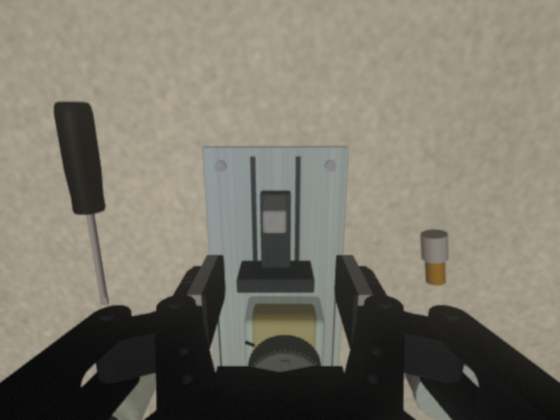

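```bash

python3 -m creep '{"hand":[50,50,50,50,50],"delta_pos":[[0.001,-0.0033,0.031],[0,0,0.031],[0,0,0.031],[0,0,0.031],[0,0,0]],"turn":[0,0,0,0,0]}'
python3 - <<'E'
from h import *
np.set_printoptions(precision=4,suppress=True)
st();go([.4785,-.0233,.046])
cam('wrist','wrist3.png')
E
```

```text
clock: 3.83
tcp_pos: [0.4769, -0.0214, 0.0478]
orientation: [-0.003, 0.125, 0.992, 0.0]
wrist_force: [-1.3, -0.9, 0.5]
finger_gap: 0.05
t 3.83 tcp [ 0.4769 -0.0214  0.0478] yawx 165.66 tilt [-0.005  0.001 -1.   ] F [-1.3 -0.9  0.5] T [0.02 0.07 0.01] gap 0.05 j [-0.21  0.29 -0.51  0.78  0.    0.04]
delta m [-0.002  -0.0015  0.0018] units [-0.0025 -0.0019  0.0023]
```

View pics/wrist3.png

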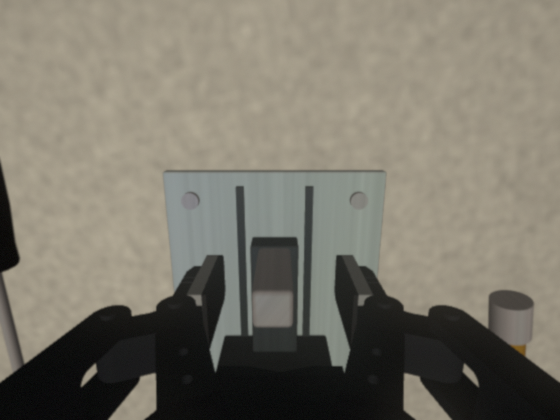

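The fingers straddle the post, which sits at (274,305), a little left of centre (280). I'll nudge across and close.

```bash

python3 -m creep '{"hand":[50,10,5,5,5],"delta_pos":[[-0.0025,-0.0019,0],[0,0,0],[0,0,0],[0,0,0],[0,0,0]],"turn":[0,0,0,0,0]}' 80
python3 - <<'E'
from h import *
st()
E
```

```text
clock: 4.3
tcp_pos: [0.4825, -0.0256, 0.0521]
orientation: [0.002, 0.126, 0.992, -0.0]
wrist_force: [-0.8, -0.2, 8.8]
finger_gap: 0.0145
t 4.3 tcp [ 0.4825 -0.0256  0.0521] yawx 165.55 tilt [ 0.003 -0.001 -1.   ] F [-0.8 -0.2  8.8] T [-0.09  0.29  0.08] gap 0.0145 j [-0.22  0.28 -0.5   0.79 -0.    0.03]
```

```bash

python3 -m creep '{"hand":[5,5,5,5,5],"delta_pos":[[0,0,0],[0,0,0],[0,0,0],[0,0,0],[0,0,0]],"turn":[0,0,0,0,0]}'
python3 - <<'E'
from h import *
st()
a=cam('wrist')['pixels'];b=cam('top')['pixels'][150:330,240:440]
d=cam('scene')['pixels'][130:310,110:310]
o=np.hstack([cv2.resize(a,(400,300)),cv2.resize(b,(333,300))]);
cv2.imwrite('pics/p4.png',o[...,::-1]); cv2.imwrite('pics/s4.png',cv2.resize(d,(600,540),interpolation=cv2.INTER_CUBIC)[...,::-1])
E
```

```text
clock: 4.72
tcp_pos: [0.4825, -0.0256, 0.0521]
orientation: [0.002, 0.126, 0.992, -0.0]
wrist_force: [-0.9, 0.7, 8.0]
finger_gap: 0.0144
t 4.72 tcp [ 0.4825 -0.0256  0.0521] yawx 165.54 tilt [ 0.003 -0.001 -1.   ] F [-0.9  0.7  8. ] T [-0.08  0.31  0.12] gap 0.0144 j [-0.22  0.28 -0.5   0.79 -0.    0.03]
```

View pics/p4.png

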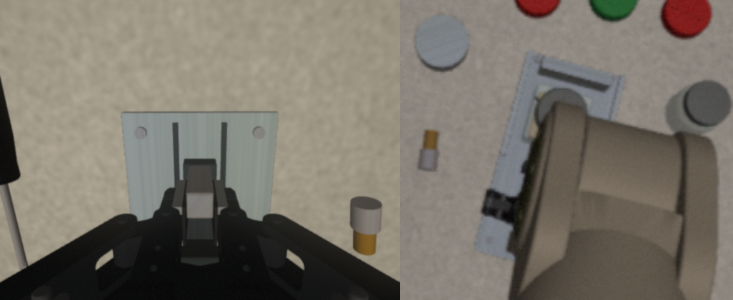

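View pics/s4.png

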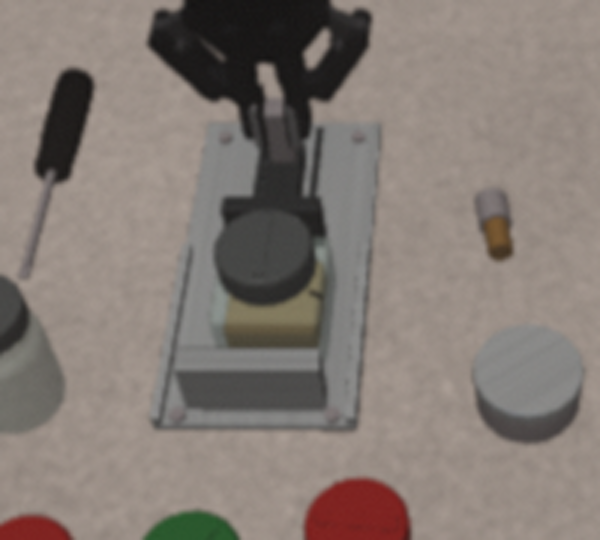

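The post is pinched cleanly: the jaws close on it at wrist picture (200,190). Next I'll slide the jaw about 30 mm and then creep until it's snug.

```bash

python3 -m creep '{"hand":[5,5,5,5,5],"delta_pos":[[-0.006,0,0],[-0.008,0,0],[-0.008,0,0],[-0.008,0,0],[0,0,0]],"turn":[0,0,0,0,0]}'
python3 - <<'E'
from h import *
st()
E
```

```text
clock: 5.28
tcp_pos: [0.5036, -0.031, 0.0521]
orientation: [-0.001, 0.126, 0.992, 0.0]
wrist_force: [-8.3, 2.4, 13.3]
finger_gap: 0.0142
t 5.28 tcp [ 0.5036 -0.031   0.0521] yawx 165.55 tilt [-0.001  0.    -1.   ] F [-8.3  2.4 13.3] T [0.24 1.43 0.05] gap 0.0142 j [-0.22  0.32 -0.44  0.81 -0.    0.03]
```

```bash

for i in 1; do python3 -m creep '{"hand":[5,5,5,5,5],"delta_pos":[[-0.0035,0,0],[-0.0035,0,0],[-0.0035,0,0],[-0.0025,0,0],[0,0,0]],"turn":[0,0,0,0,0]}'; done
python3 - <<'E'
from h import *
st()
d=cam('scene')['pixels'][130:310,110:310]
cv2.imwrite('pics/s5.png',cv2.resize(d,(600,540),interpolation=cv2.INTER_CUBIC)[...,::-1])
E
```

```text
clock: 5.7
tcp_pos: [0.5109, -0.0329, 0.0521]
orientation: [-0.003, 0.126, 0.992, 0.0]
wrist_force: [-15.4, 2.8, 21.4]
finger_gap: 0.0142
t 5.7 tcp [ 0.5109 -0.0329  0.0521] yawx 165.56 tilt [-0.006  0.001 -1.   ] F [-15.4   2.8  21.4] T [0.49 2.58 0.08] gap 0.0142 j [-0.22  0.34 -0.42  0.82 -0.    0.03]
```

View pics/s5.png

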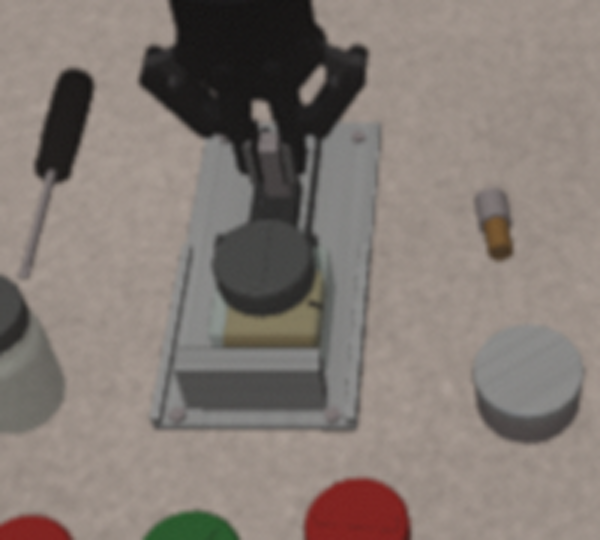

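```bash

python3 -m creep '{"hand":[5,5,5,5,5],"delta_pos":[[-0.0035,0,-0.002],[-0.0035,0,-0.002],[-0.0025,0,0],[0,0,0],[0,0,0]],"turn":[0,0,0,0,0]}'
python3 - <<'E'
from h import *
st()
E
python3 -m creep '{"hand":[5,5,5,5,5],"delta_pos":[[-0.0025,0,0],[-0.0015,0,0],[0,0,0],[0,0,0],[0,0,0]],"turn":[0,0,0,0,0]}'
python3 - <<'E'
from h import *
st()
d=cam('scene')['pixels'][130:310,110:310]
cv2.imwrite('pics/s6.png',cv2.resize(d,(600,540),interpolation=cv2.INTER_CUBIC)[...,::-1])
E
```

```text
clock: 6.17
tcp_pos: [0.5159, -0.0341, 0.0522]
orientation: [-0.006, 0.126, 0.992, 0.001]
wrist_force: [-11.6, 2.3, 2.5]
finger_gap: 0.0145
t 6.17 tcp [ 0.5159 -0.0341  0.0522] yawx 165.56 tilt [-0.011  0.003 -1.   ] F [-11.6   2.3   2.5] T [0.42 1.87 0.  ] gap 0.0145 j [-0.22  0.35 -0.4   0.83  0.    0.03]
clock: 6.58
tcp_pos: [0.5189, -0.0349, 0.0522]
orientation: [-0.006, 0.126, 0.992, 0.001]
wrist_force: [-12.5, 2.6, 2.5]
finger_gap: 0.0142
t 6.58 tcp [ 0.5189 -0.0349  0.0522] yawx 165.57 tilt [-0.011  0.003 -1.   ] F [-12.5   2.6   2.5] T [0.42 1.96 0.04] gap 0.0142 j [-0.22  0.36 -0.39  0.84  0.    0.03]
```

View pics/s6.png

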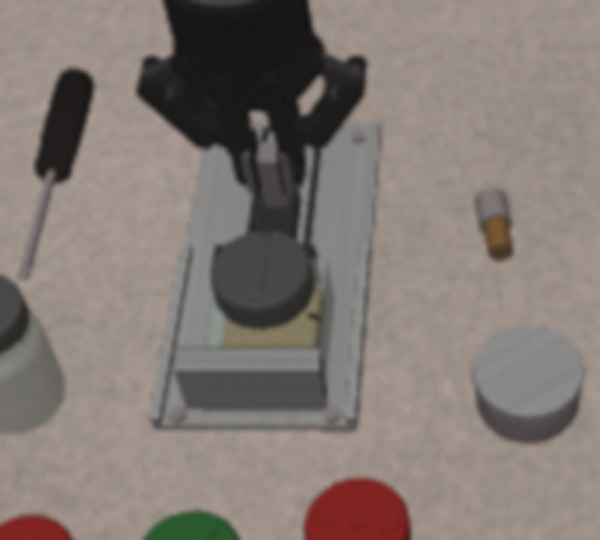

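```bash

python3 -m creep '{"hand":[5,5,5,5,5],"delta_pos":[[-0.002,0,0],[-0.001,0,0],[0,0,0],[0,0,0],[0,0,0]],"turn":[0,0,0,0,0]}'
python3 - <<'E'
from h import *
st()
c=cam('top','t7.png'); P=cloud(c)
c2=cam('scene'); Q=cloud(c2)
z=Q[...,2]
u=np.array([.9689,-.2475]);v=np.array([.2475,.9689]);o=np.array([.597,-.0549])
for nm,A in(('top',P),('scene',Q)):
    B=np.stack([(A[...,:2]-o)@u,(A[...,:2]-o)@v,A[...,2]],-1)
    m=(B[...,2]>.07)&(B[...,2]<.085)&(abs(B[...,0])<.06)&(abs(B[...,1])<.05)&(B[...,0]>-.035)
    if m.sum(): print(nm,'lid',m.sum(),np.round([B[m].min(0),B[m].max(0)],4))
    m=(B[...,2]>.042)&(B[...,2]<.052)&(B[...,0]>.035)&(B[...,0]<.08)&(abs(B[...,1])<.045)
    if m.sum(): print(nm,'fence top',m.sum(),np.round([np.percentile(B[m],2,0),np.percentile(B[m],98,0)],4))
E
```

```text
clock: 7.05
tcp_pos: [0.5201, -0.0352, 0.0522]
orientation: [-0.007, 0.126, 0.992, 0.001]
wrist_force: [-15.1, 4.0, 5.4]
finger_gap: 0.0143
t 7.05 tcp [ 0.5201 -0.0352  0.0522] yawx 165.57 tilt [-0.013  0.003 -1.   ] F [-15.1   4.    5.4] T [ 0.54  2.43 -0.01] gap 0.0143 j [-0.22  0.36 -0.39  0.84  0.    0.03]
top lid 38 [[-0.005   0.0291  0.0718]
 [ 0.0302  0.0355  0.0798]]
top fence top 90 [[0.0353 0.0271 0.0439]
 [0.0578 0.0401 0.0511]]
scene lid 764 [[-0.0128 -0.0189  0.0701]
 [ 0.0422  0.0361  0.0812]]
scene fence top 623 [[ 0.0357 -0.0364  0.0427]
 [ 0.0596  0.0402  0.0496]]
```

```bash

python3 -m creep '{"hand":[5,5,5,5,5],"delta_pos":[[-0.002,0,0],[-0.002,0,0],[0,0,0],[0,0,0],[0,0,0]],"turn":[0,0,0,0,0]}'
python3 - <<'E'
from h import *
st()
E
python3 -m creep '{"hand":[5,5,5,5,5],"delta_pos":[[-0.002,0,0],[-0.002,0,0],[0,0,0],[0,0,0],[0,0,0]],"turn":[0,0,0,0,0]}'
python3 - <<'E'
from h import *
st()
d=cam('scene')['pixels'][130:310,110:310]
cv2.imwrite('pics/s8.png',cv2.resize(d,(600,540),interpolation=cv2.INTER_CUBIC)[...,::-1])
E
```

```text
clock: 7.57
tcp_pos: [0.5201, -0.0352, 0.0521]
orientation: [-0.009, 0.126, 0.992, 0.001]
wrist_force: [-23.6, 5.5, 12.3]
finger_gap: 0.0138
t 7.57 tcp [ 0.5201 -0.0352  0.0521] yawx 165.58 tilt [-0.019  0.004 -1.   ] F [-23.6   5.5  12.3] T [0.89 3.97 0.01] gap 0.0138 j [-0.22  0.36 -0.38  0.85  0.    0.03]
clock: 7.98
tcp_pos: [0.5201, -0.0352, 0.052]
orientation: [-0.012, 0.125, 0.992, 0.001]
wrist_force: [-32.2, 7.2, 23.0]
finger_gap: 0.0144
t 7.98 tcp [ 0.5201 -0.0352  0.052 ] yawx 165.59 tilt [-0.024  0.005 -1.   ] F [-32.2   7.2  23. ] T [1.13 5.36 0.03] gap 0.0144 j [-0.22  0.37 -0.37  0.85 -0.    0.03]
```

View pics/s8.png

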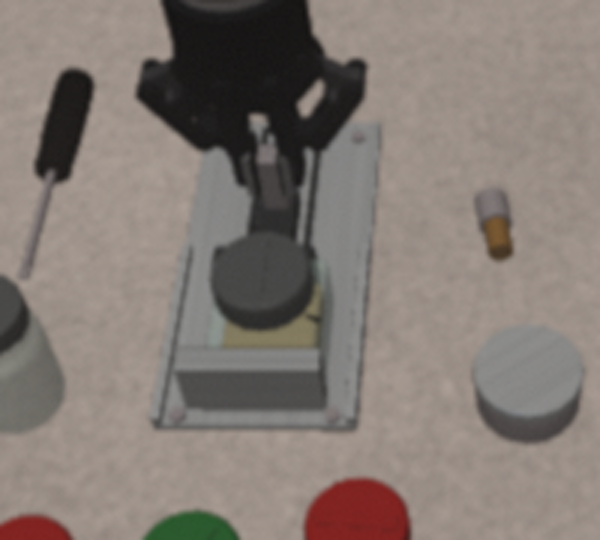

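Travel stopped dead while the push rose from 15 to 32 N, so the jar is snug. I'll relax the push, open and rise.

```bash

python3 -m creep '{"hand":[5,5,5,5,5],"delta_pos":[[0.005,0,0],[0.005,0,0],[0.003,0,0],[0,0,0],[0,0,0]],"turn":[0,0,0,0,0]}'
python3 - <<'E'
from h import *
st()
E
python3 -m creep '{"hand":[60,60,60,60,60],"delta_pos":[[0,0,0],[0,0,0],[0,0,0],[0,0,-0.03],[0,0,-0.04]],"turn":[0,0,0,0,0]}'
python3 -m creep '{"hand":[80,80,80,80,80],"delta_pos":[[0,0,-0.04],[0,0,-0.02],[0,0,-0.02],[0,0,0],[0,0,0]],"turn":[0,0,0,0,0]}'
python3 - <<'E'
from h import *
np.set_printoptions(precision=4,suppress=True)
st()
c=cam('wrist','w9.png')
for t in ['jaw_post','lid_center','jar']:
    zz={'jaw_post':.05,'lid_center':.067,'jar':.006}[t]
    for x in env.pinpoint('wrist',t)[:4]: print(t,round(x['score'],2),x['location'],at_z(c,*x['location'],zz)[:2])
c=cam('scene','s9.png')
for t in ['jaw_post','lid_center','jar']:
    zz={'jaw_post':.05,'lid_center':.067,'jar':.006}[t]
    for x in env.pinpoint('scene',t)[:4]: print(t,round(x['score'],2),x['location'],at_z(c,*x['location'],zz)[:2])
E
```

```text
clock: 8.45
tcp_pos: [0.5201, -0.0352, 0.0522]
orientation: [-0.003, 0.126, 0.992, 0.0]
wrist_force: [-7.5, 2.5, -5.8]
finger_gap: 0.0136
t 8.45 tcp [ 0.5201 -0.0352  0.0522] yawx 165.55 tilt [-0.006  0.002 -1.   ] F [-7.5  2.5 -5.8] T [0.26 1.1  0.06] gap 0.0136 j [-0.22  0.35 -0.39  0.83  0.    0.03]
clock: 8.87
tcp_pos: [0.5225, -0.0359, 0.1085]
orientation: [-0.002, 0.126, 0.992, 0.0]
wrist_force: [0.8, 0.8, 0.0]
finger_gap: 0.0604
clock: 9.28
tcp_pos: [0.5251, -0.0365, 0.1751]
orientation: [0.002, 0.126, 0.992, -0.0]
wrist_force: [-0.3, 0.1, -1.4]
finger_gap: 0.0801
t 9.28 tcp [ 0.5251 -0.0365  0.1751] yawx 165.54 tilt [ 0.005 -0.001 -1.   ] F [-0.3  0.1 -1.4] T [-0.04  0.05 -0.02] gap 0.0801 j [-0.22  0.25 -0.21  1.11  0.    0.03]
jaw_post 0.66 [194.1, 284.8] [ 0.5189 -0.0294]
lid_center 0.96 [313.3, 291.1] [ 0.6123 -0.0481]
lid_center 0.73 [384.9, 339.9] [ 0.6922 -0.0242]
lid_center 0.68 [309.5, 287.1] [ 0.6081 -0.0504]
lid_center 0.36 [194.1, 279.6] [ 0.5138 -0.0323]
jar 0.89 [278.0, 288.0] [ 0.6126 -0.0493]
jaw_post 0.69 [242.7, 206.2] [ 0.6434 -0.0413]
jaw_post 0.58 [185.3, 198.1] [ 0.5137 -0.0363]
lid_center 0.93 [225.1, 195.4] [ 0.6161 -0.0531]
lid_center 0.93 [319.4, 116.1] [ 0.7563 -0.187 ]
lid_center 0.81 [307.6, 227.0] [ 0.7768 -0.0291]
lid_center 0.66 [316.7, 169.0] [ 0.7706 -0.1127]
jar 0.93 [242.5, 203.8] [ 0.6103 -0.0458]
```

View pics/w9.png

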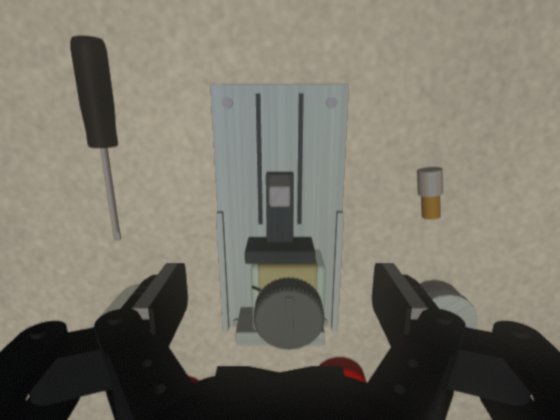

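```bash
python3 - <<'E'
from h import *
from scipy.optimize import least_squares
np.set_printoptions(precision=4,suppress=True)
st()
for n in ['wrist','scene']:
    c=cam(n); B=cloud(c)
    m=(B[...,2]>.073)&(B[...,2]<.085)&(np.hypot(B[...,0]-.6125,B[...,1]+.05)<.045)
    pts=B[m]; print(n,m.sum(),'z',np.median(pts[:,2]),'cov-centre',(pts.min(0)+pts.max(0))/2,pts.mean(0), 'ext',np.ptp(pts,0))
    h=cv2.convexHull(pts[:,:2].astype(np.float32))[:,0]
    f=least_squares(lambda p:np.hypot(h[:,0]-p[0],h[:,1]-p[1])-p[2],[.6125,-.05,.0275],loss='soft_l1',f_scale=.001); print(f.x, cv2.minEnclosingCircle(h))
    a=c['pixels']
    if n=='wrist': cv2.imwrite('pics/w10.png',cv2.resize(a[160:360,190:390],(600,600),interpolation=cv2.INTER_CUBIC)[...,::-1])
    else: cv2.imwrite('pics/s10.png',cv2.resize(a[160:280,150:250],(500,600),interpolation=cv2.INTER_CUBIC)[...,::-1])
E
```

```text
t 9.68 tcp [ 0.5231 -0.036   0.1727] yawx 165.54 tilt [-0.001  0.    -1.   ] F [ 0.5 -0.4 -0.2] T [ 0.   -0.02  0.05] gap 0.0801 j [-0.22  0.25 -0.21  1.11  0.    0.03]
wrist 3572 z 0.07858312490431386 cov-centre [ 0.6109 -0.0502  0.0775] [ 0.6091 -0.0496  0.0784] ext [0.0548 0.0557 0.0089]
[ 0.6113 -0.0501  0.0278] ((0.6115643978118896, -0.05013348534703255), 0.028423847630620003)
scene 721 z 0.07750817691304812 cov-centre [ 0.6127 -0.0497  0.0775] [ 0.6145 -0.0501  0.0774] ext [0.0556 0.0551 0.0089]
[ 0.6126 -0.05    0.0275] ((0.6125515103340149, -0.04952879250049591), 0.028238272294402122)
```

View pics/w10.png

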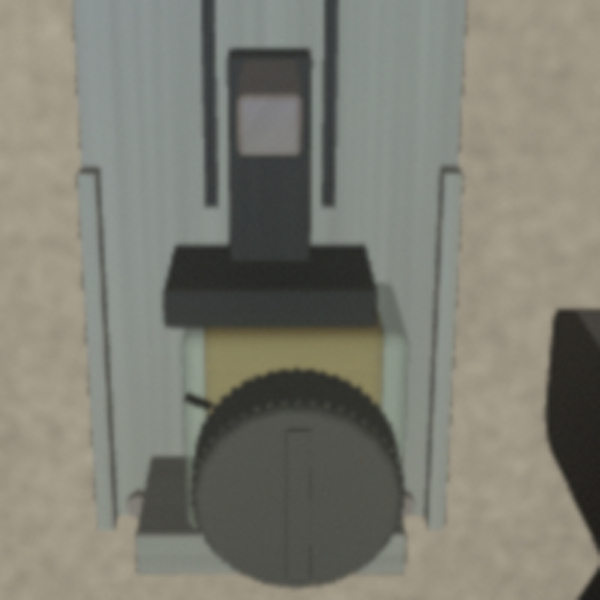

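View pics/s10.png

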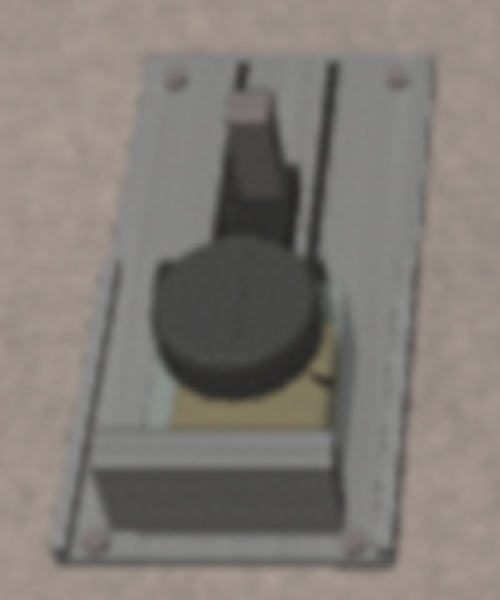

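The crop shows the jaw face flush on the jar with the jar square to it. The lid's raised bar runs along the brace axis at about (295,500) in the crop, and the tick sits at (200,402). The lid centre is about (0.612, -0.050). Moving above it.

```bash

python3 -m creep '{"hand":[85,85,85,85,85],"delta_pos":[[-0.028,0.0027,0.0165],[-0.028,0.0027,0.0165],[-0.028,0.0027,0.0165],[-0.028,0.0027,0.0165],[0,0,0]],"turn":[0,0,0,0,0]}'
python3 -m creep '{"hand":[85,85,85,85,85],"delta_pos":[[0,0,0],[0,0,0],[0,0,0],[0,0,0],[0,0,0]],"turn":[0,0,0,0,0]}'
python3 - <<'E'
from h import *
np.set_printoptions(precision=4,suppress=True)
st(); go([.6119,-.05,.073])
c=cam('wrist','w11.png'); B=cloud(c)
m=(B[...,2]>.073)&(B[...,2]<.085)&(np.hypot(B[...,0]-.6125,B[...,1]+.05)<.045)
pts=B[m]; print(m.sum(),(pts.min(0)+pts.max(0))/2,np.ptp(pts,0)) if m.sum() else 0
E
```

```text
clock: 10.2
tcp_pos: [0.6146, -0.0507, 0.1172]
orientation: [-0.001, 0.126, 0.992, 0.0]
wrist_force: [0.5, -0.6, -0.8]
finger_gap: 0.0848
clock: 10.62
tcp_pos: [0.6122, -0.05, 0.1217]
orientation: [0.001, 0.126, 0.992, -0.0]
wrist_force: [0.3, 0.1, -0.1]
finger_gap: 0.0849
t 10.62 tcp [ 0.6122 -0.05    0.1217] yawx 165.55 tilt [ 0.001 -0.    -1.   ] F [ 0.3  0.1 -0.1] T [-0.02 -0.02 -0.02] gap 0.0849 j [-0.21  0.45 -0.06  1.06  0.    0.04]
delta m [ 0.0003 -0.0001  0.0487] units [ 0.0004 -0.0001  0.0609]
7185 [ 0.6116 -0.0502  0.0775] [0.0558 0.0559 0.0088]
```

View pics/w11.png

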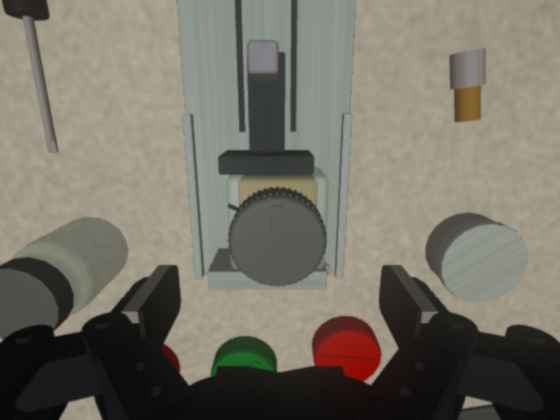

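```bash
python3 - <<'E'
from h import *
np.set_printoptions(precision=4,suppress=True)
c=cam('wrist'); B=cloud(c); s=env.get_state()['tcp_pos']
for r,q in [(272,168),(268,172),(300,140),(272,392),(268,388),(300,420),(320,160),(320,400)]:
    print(r,q,c['depth'][r,q],B[r,q]-s)
E
```

```text
272 168 0.13159765 [-0.0208 -0.038   0.0127]
268 172 0.13350177 [-0.0212 -0.037   0.0105]
300 140 0.11083244 [-0.022  -0.0401  0.0341]
272 392 0.13185301 [0.0011 0.0462 0.0124]
268 388 0.13386208 [0.0003 0.0454 0.0101]
300 420 0.11338118 [0.0024 0.0492 0.0318]
320 160 0.121679194 [-0.0091 -0.0406  0.0265]
320 400 0.12038017 [0.0116 0.0425 0.0275]
```

```bash

python3 -m creep '{"hand":[85,85,85,85,85],"delta_pos":[[0,0,0.016],[0,0,0.016],[0,0,0.016],[0,0,0.01],[0,0,0.006]],"turn":[0,0,0,0,0]}'
python3 -m creep '{"hand":[85,85,85,85,85],"delta_pos":[[0,0,0.006],[0,0,0.004],[0,0,0],[0,0,0],[0,0,0]],"turn":[0,0,0,0,0]}'
python3 - <<'E'
from h import *
np.set_printoptions(precision=4,suppress=True)
st(); go([.6118,-.0501,.062])
c=cam('scene'); a=c['pixels']
cv2.imwrite('pics/s12.png',cv2.resize(a[130:310,110:310],(667,600),interpolation=cv2.INTER_CUBIC)[...,::-1])
cam('wrist','w12.png')
E
```

```text
clock: 11.13
tcp_pos: [0.6116, -0.0499, 0.0686]
orientation: [-0.001, 0.126, 0.992, 0.0]
wrist_force: [-0.9, -0.1, 0.5]
finger_gap: 0.0853
clock: 11.55
tcp_pos: [0.6128, -0.0501, 0.0621]
orientation: [0.0, 0.126, 0.992, 0.0]
wrist_force: [-0.3, -0.2, -0.3]
finger_gap: 0.085
t 11.55 tcp [ 0.6128 -0.0501  0.0621] yawx 165.55 tilt [ 0.001 -0.    -1.   ] F [-0.3 -0.2 -0.3] T [-0.06 -0.01 -0.03] gap 0.085 j [-0.21  0.49 -0.14  0.94  0.    0.04]
delta m [ 0.001  -0.0002  0.0001] units [ 0.0012 -0.0003  0.0001]
```

View pics/s12.png

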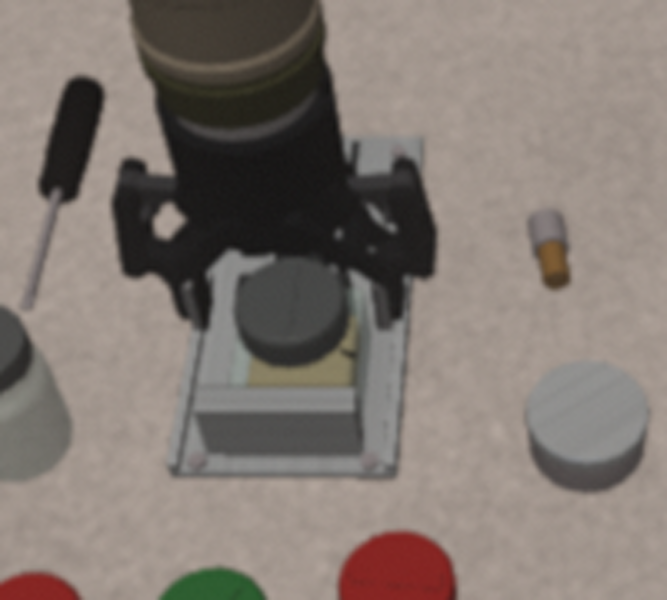

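View pics/w12.png

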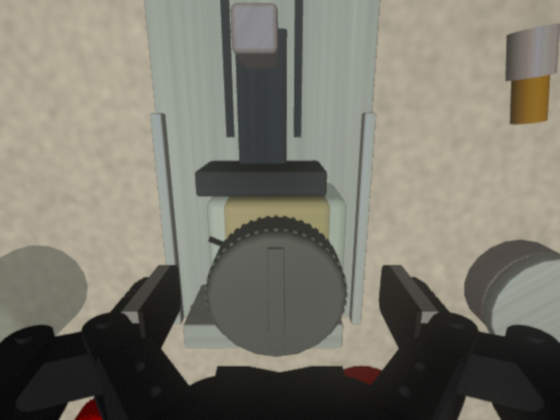

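The lid sits between the pads and is centred to about 1 mm: wrist (277,290), pads at 175 and 385. Closing.

```bash

python3 -m creep '{"hand":[70,60,50,45,45],"delta_pos":[[0.001,0,0],[0,0,0],[0,0,0],[0,0,0],[0,0,0]],"turn":[0,0,0,0,0]}' 50
python3 -m creep '{"hand":[45,45,45,45,45],"delta_pos":[[0,0,0],[0,0,0],[0,0,0],[0,0,0],[0,0,0]],"turn":[0,0,0,0,0]}'
python3 - <<'E'
from h import *
np.set_printoptions(precision=4,suppress=True)
st(); 
c=cam('scene'); a=c['pixels']
cv2.imwrite('pics/s13.png',cv2.resize(a[130:310,110:310],(667,600),interpolation=cv2.INTER_CUBIC)[...,::-1])
cam('wrist','w13.png')
E
```

```text
clock: 12.07
tcp_pos: [0.6116, -0.0503, 0.0619]
orientation: [0.0, 0.126, 0.992, -0.0]
wrist_force: [-1.9, -2.5, 4.1]
finger_gap: 0.054
clock: 12.48
tcp_pos: [0.6115, -0.0503, 0.0619]
orientation: [0.0, 0.126, 0.992, -0.0]
wrist_force: [-2.5, -3.1, 5.6]
finger_gap: 0.0538
t 12.48 tcp [ 0.6115 -0.0503  0.0619] yawx 165.53 tilt [ 0.    -0.001 -1.   ] F [-2.5 -3.1  5.6] T [-0.72  0.6  -0.03] gap 0.0538 j [-0.21  0.49 -0.14  0.94 -0.    0.04]
```

View pics/s13.png

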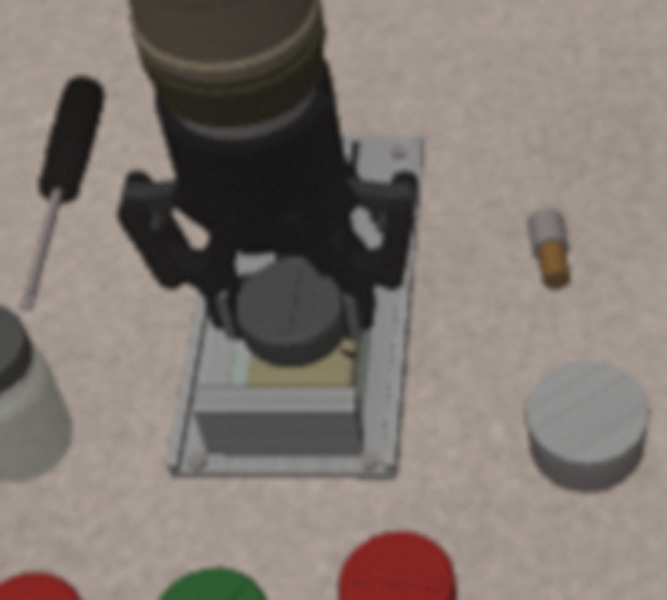

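View pics/w13.png

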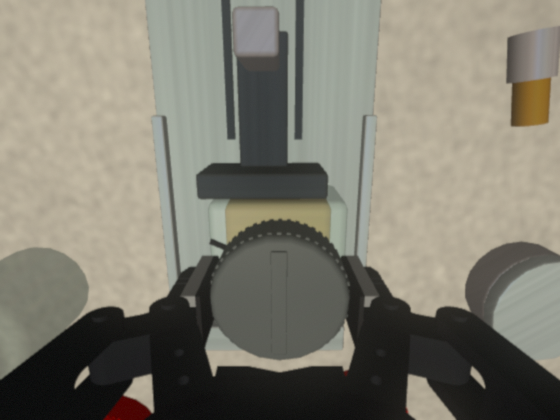

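The grip is good, with the lid bar at (279,300) in line with the tool. Now I'll turn anticlockwise in stages (negative turn about the downward tool z).

```bash

python3 -m creep '{"hand":[45,45,45,45,45],"delta_pos":[[0,0,0],[0,0,0],[0,0,0],[0,0,0],[0,0,0]],"turn":[-0.6,-0.8,-0.8,-0.8,-0.4]}' 60
python3 - <<'E'
from h import *
st()
E
python3 -m creep '{"hand":[45,45,45,45,45],"delta_pos":[[0,0,0],[0,0,0],[0,0,0],[0,0,0],[0,0,0]],"turn":[-0.8,-1,-1,-0.8,-0.4]}'
python3 - <<'E'
from h import *
st()
c=cam('scene'); a=c['pixels']
cv2.imwrite('pics/s14.png',cv2.resize(a[130:310,110:310],(667,600),interpolation=cv2.INTER_CUBIC)[...,::-1])
cam('wrist','w14.png')
E
```

```text
clock: 13.0
tcp_pos: [0.6112, -0.051, 0.0619]
orientation: [-0.0, -0.023, 1.0, -0.001]
wrist_force: [-3.7, -4.9, 5.4]
finger_gap: 0.0538
t 13.0 tcp [ 0.6112 -0.051   0.0619] yawx -177.36 tilt [-0.001 -0.002 -1.   ] F [-3.7 -4.9  5.4] T [-1.12  0.73 -0.24] gap 0.0538 j [-0.21  0.49 -0.14  0.94 -0.   -0.26]
clock: 13.42
tcp_pos: [0.6112, -0.0512, 0.0619]
orientation: [-0.0, -0.196, 0.981, -0.001]
wrist_force: [-3.3, -5.5, 6.2]
finger_gap: 0.0535
t 13.42 tcp [ 0.6112 -0.0512  0.0619] yawx -157.37 tilt [-0.001 -0.002 -1.   ] F [-3.3 -5.5  6.2] T [-1.21  0.77 -0.27] gap 0.0535 j [-0.21  0.49 -0.14  0.94 -0.   -0.61]
```

View pics/w14.png

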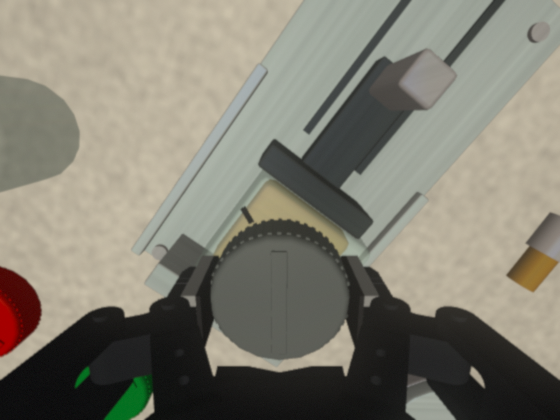

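View pics/s14.png

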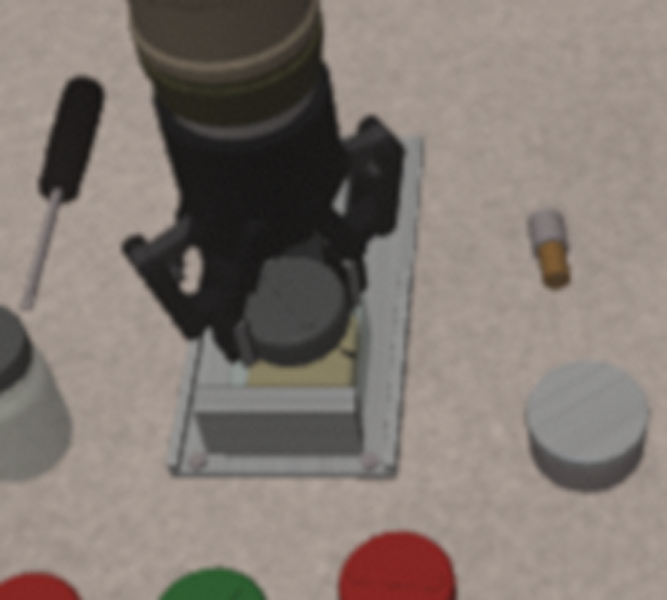

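The lid turns with the tool (the bar stays vertical in the wrist view), the jar holds still, and the torque is about 0.27 N m. It has turned 37°, so about 29° remain.

```bash

python3 -m creep '{"hand":[45,45,45,45,45],"delta_pos":[[0,0,0],[0,0,0],[0,0,0],[0,0,0],[0,0,0]],"turn":[-0.8,-1,-1,-0.8,-0.4]}'
python3 -m creep '{"hand":[45,45,45,45,45],"delta_pos":[[0,0,0],[0,0,0],[0,0,0],[0,0,0],[0,0,0]],"turn":[-0.8,-0.8,-0.3,0,0]}'
python3 - <<'E'
from h import *
st()
cam('wrist','w15.png')
E
```

```text
clock: 13.93
tcp_pos: [0.6113, -0.0513, 0.0619]
orientation: [-0.001, -0.363, 0.932, -0.001]
wrist_force: [-4.7, -7.7, 5.1]
finger_gap: 0.0537
clock: 14.35
tcp_pos: [0.6114, -0.0514, 0.0619]
orientation: [-0.001, -0.438, 0.899, -0.001]
wrist_force: [-4.6, -6.5, 5.2]
finger_gap: 0.0536
t 14.35 tcp [ 0.6114 -0.0514  0.0619] yawx -128.04 tilt [-0.    -0.003 -1.   ] F [-4.6 -6.5  5.2] T [-1.29  0.6  -0.21] gap 0.0536 j [-0.21  0.49 -0.14  0.94 -0.   -1.12]
```

View pics/w15.png

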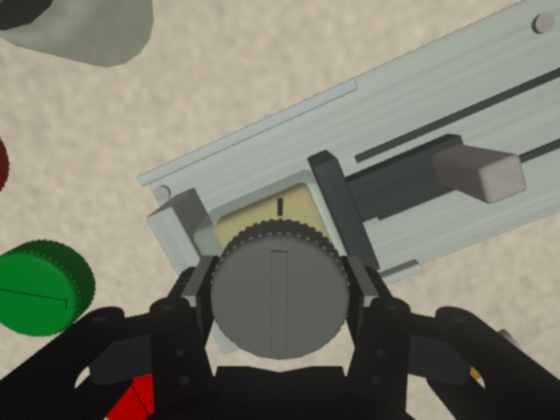

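The bar now points straight at the tick (280,205), with 66.4° turned. I'll unload the small side force and lift a few mm as a test.

```bash

python3 -m creep '{"hand":[45,45,45,45,45],"delta_pos":[[0.003,0,0],[0,0,0],[0,0,-0.003],[0,0,-0.003],[0,0,0]],"turn":[0,0,0,0,0]}'
python3 - <<'E'
from h import *
st()
E
```

```text
clock: 14.82
tcp_pos: [0.6103, -0.0515, 0.0666]
orientation: [0.0, -0.439, 0.899, 0.0]
wrist_force: [0.4, -0.7, 3.0]
finger_gap: 0.0535
t 14.82 tcp [ 0.6103 -0.0515  0.0666] yawx -127.92 tilt [ 0.  0. -1.] F [ 0.4 -0.7  3. ] T [-0.04 -0.28  0.06] gap 0.0535 j [-0.22  0.49 -0.14  0.94  0.   -1.12]
```

It comes up freely with only about 3 N. Continuing straight up to about 27 mm of lift in total, which leaves roughly 10 mm over the seal.

```bash

python3 -m creep '{"hand":[45,45,45,45,45],"delta_pos":[[0,0,-0.006],[0,0,-0.006],[0,0,-0.006],[0,0,-0.006],[0,0,-0.004]],"turn":[0,0,0,0,0]}'
python3 -m creep '{"hand":[45,45,45,45,45],"delta_pos":[[0,0,0],[0,0,0],[0,0,0],[0,0,0],[0,0,0]],"turn":[0,0,0,0,0]}'
python3 - <<'E'
from h import *
np.set_printoptions(precision=4,suppress=True)
st()
c=cam('scene'); a=c['pixels']; B=cloud(c)
cv2.imwrite('pics/s16.png',cv2.resize(a[130:310,110:310],(667,600),interpolation=cv2.INTER_CUBIC)[...,::-1])
m=(B[...,2]>.096)&(B[...,2]<.112)&(np.hypot(B[...,0]-.613,B[...,1]+.05)<.05)
p=B[m]; print(m.sum(),np.median(p,0),(p.min(0)+p.max(0))/2,np.ptp(p,0))
for t in ['lid_center','jar_seal','jar']:
    for x in env.pinpoint('scene',t)[:3]: print(t,round(x['score'],2),np.round(x['location'],1),at_z(c,*x['location'],{'lid_center':.0945,'jar_seal':.073,'jar':.006}[t])[:2])
cam('wrist','w16.png')
E
```

```text
clock: 15.23
tcp_pos: [0.61, -0.0517, 0.0895]
orientation: [0.0, -0.439, 0.899, -0.0]
wrist_force: [-0.2, -0.0, -0.2]
finger_gap: 0.0537
clock: 15.65
tcp_pos: [0.6099, -0.0517, 0.0884]
orientation: [-0.0, -0.439, 0.899, 0.0]
wrist_force: [0.3, 0.2, -1.1]
finger_gap: 0.0536
t 15.65 tcp [ 0.6099 -0.0517  0.0884] yawx -127.95 tilt [-0.001  0.    -1.   ] F [ 0.3  0.2 -1.1] T [-0.02  0.02  0.03] gap 0.0536 j [-0.22  0.47 -0.11  0.99  0.   -1.12]
644 [ 0.618  -0.0426  0.1042] [ 0.6137 -0.0499  0.1038] [0.0655 0.059  0.0156]
lid_center 0.93 [322.3 115.9] [ 0.7759 -0.1807]
lid_center 0.88 [214.8 193.6] [ 0.6162 -0.0522]
lid_center 0.64 [308.3 228.6] [ 0.7929 -0.0273]
jar_seal 0.65 [221.  198.4] [ 0.6136 -0.0469]
jar 0.87 [241.8 203.6] [ 0.6087 -0.0459]
```

View pics/s16.png

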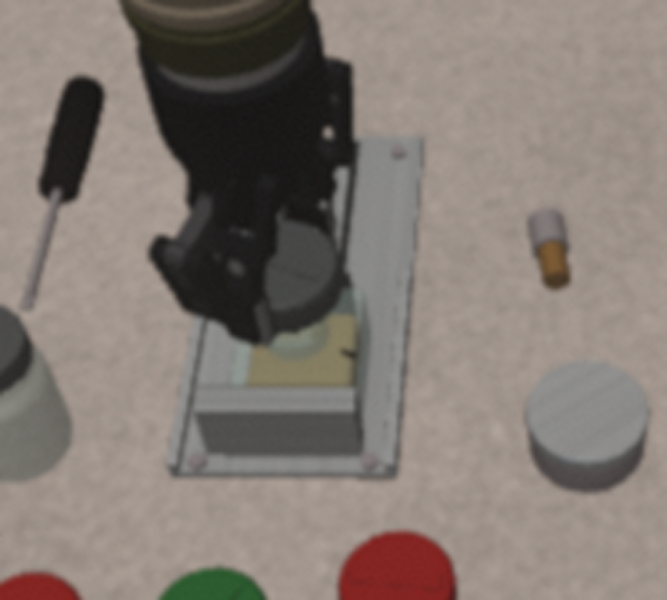

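View pics/w16.png

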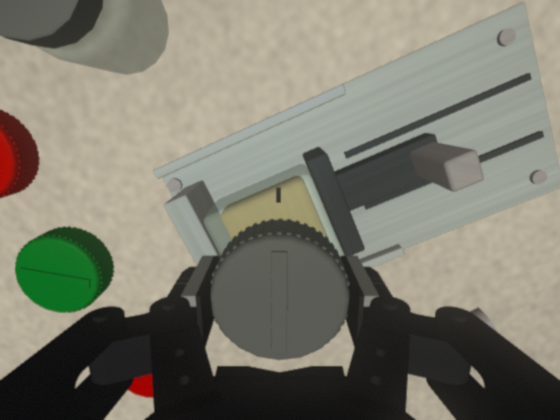

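The lid is off, level and in the grip, at scene crop (300,265), with the open neck visible below it at (298,340). The jar still stands in the closed brace. I'll take out the 1.5 mm sideways drift, check once more and hand in.

```bash

python3 -m creep '{"hand":[45,45,45,45,45],"delta_pos":[[-0.0015,-0.00125,0],[0,0,0],[0,0,0],[0,0,0],[0,0,0]],"turn":[0,0,0,0,0]}'
python3 -m creep '{"hand":[45,45,45,45,45],"delta_pos":[[0,0,0],[0,0,0],[0,0,0],[0,0,0],[0,0,0]],"turn":[0,0,0,0,0]}'
python3 - <<'E'
from h import *
np.set_printoptions(precision=4,suppress=True)
st()
c=cam('scene'); a=c['pixels']; B=cloud(c)
m=(B[...,2]>.101)&(B[...,2]<.108)&(np.hypot(B[...,0]-.613,B[...,1]+.05)<.029)
print('lid top z',m.sum(),np.median(B[m][:,2]))
m=(B[...,2]>.066)&(B[...,2]<.076)&(np.hypot(B[...,0]-.613,B[...,1]+.05)<.03); print('neck/seal pts',m.sum(),B[m].max(0) if m.sum() else '')
for x in env.pinpoint('scene','jaw_post')[:2]: print('post',x['score'],at_z(c,*x['location'],.05))
cv2.imwrite('pics/s17.png',cv2.resize(a[150:290,140:260],(600,700),interpolation=cv2.INTER_CUBIC)[:600][...,::-1])
E
```

```text
clock: 16.32
tcp_pos: [0.6117, -0.0514, 0.0887]
orientation: [0.0, -0.439, 0.899, 0.0]
wrist_force: [0.6, -0.2, -0.8]
finger_gap: 0.0534
clock: 16.73
tcp_pos: [0.6116, -0.0514, 0.0887]
orientation: [0.0, -0.439, 0.899, 0.0]
wrist_force: [-0.0, 0.1, -0.2]
finger_gap: 0.0533
t 16.73 tcp [ 0.6116 -0.0514  0.0887] yawx -127.95 tilt [ 0.  0. -1.] F [-0.   0.1 -0.2] T [-0.    0.02 -0.03] gap 0.0533 j [-0.21  0.47 -0.11  0.99  0.   -1.12]
lid top z 472 0.10465032502060556
neck/seal pts 15 [ 0.6325 -0.0417  0.0696]
```

View pics/s17.png

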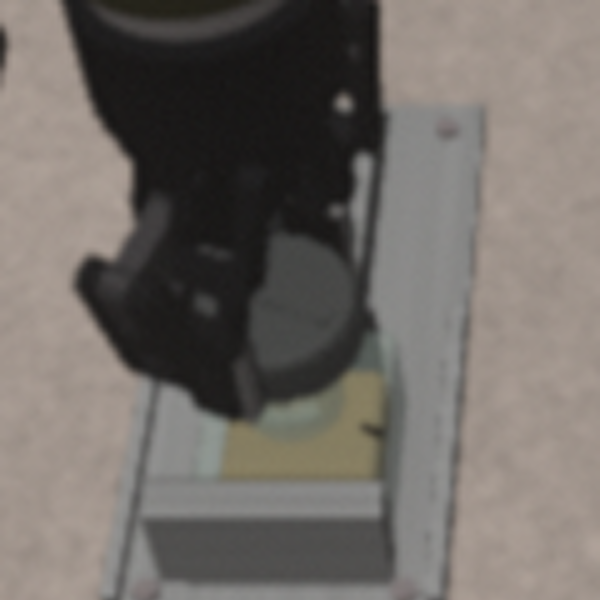

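```bash
python3 - <<'E'
from h import *
print(env.hand_in()); st()
E
```

```text
the job is handed in; nothing more can be done
None
the job is handed in; nothing more can be done
```

The job is handed in at about 17 s of the 48 s: the lid is off the jar and held level above it. I got no verdict back.

- **Brace:** I pinched the jaw post and slid the jaw about 39 mm until it stopped dead. The push rose from 15 to 32 N with no further travel. Afterwards the wrist and scene pictures showed the jar square and flush between jaw and fence. The post stood where a closing of about 0.067 m puts it, to within the 2 mm calibration.
- **Lid:** I turned it 66.4° anticlockwise, and its raised bar then pointed at the shoulder tick. It lifted with only about 3 N, so the lugs were free.
- **Last checks:**
  - The lid is level and held at an opening of 53 mm.
  - It is back to within about 0.2 mm of where it sat on the jar, as read from the arm.
  - Its top is at 0.1046 m, which puts its lower edge about 9.5 mm above the seal.
  - The wrist force is near zero.
  - The jar still stands in the brace, and nothing beside the brace was touched.
- **Check that failed:** in the last scene picture the network did not find the jaw post, which was hidden behind the gripper. The closed jaw at the end therefore rests on the wrist picture taken just after lifting the lid.

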